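# Crack open the stuck lid of the soak tank with a bar through its eye

### The job

The lift-off lid of the red parts-soaking tank is unlatched but its rubber seal has stuck fast. Push the shank of the red-handled line-up bar through the steel eye on the lid while the lid is still seated, pull straight up with the bar until the seal lets go, without snatching the lid high into the air, and finish while holding the lid hanging steady and roughly level on the bar, right over the tank and about 4 cm clear of its seat, so that the fumes can vent. Lift the lid with the bar alone, not with the fingers or arm, and leave the other things on the bench where they are.

Things in the scene. Friction and masses are not known exactly. Their poses are not given: they have to be found in the camera images.
- bar: line-up bar, 225 mm long, 0.22 kg, lying: red and black grip 110 mm long, square 28 x 28 mm section, then a straight round steel shank 10 mm thick, 115 mm long, round nose. Origin: middle of the grip's underside as it lies; x along the bar from grip to nose, z up. The bar's axis is 14 mm above the origin; grip from x = -55 to +55 mm, shank on to +170 mm. Centre of mass near x = +30 mm
- bar_tip (a point): nose of the bar's shank, on its axis, 170 mm in front of the origin of bar
- bar_shoulder (a point): point on the bar's axis where the shank leaves the grip, 115 mm behind the nose
- tank: red steel soaking tank, fixed to the bench: tub 220 mm deep (x), 300 mm wide (y), open on top under its lid; a rubber gasket on the rim makes the seat, 166 mm above the bench. Origin: centre of the tub's underside on the bench; z up; the front with a brass drain cock and two open latches faces -x; steel carrying handles stand out 33 mm from both ends (+y and -y)
- lid: loose red steel lid, 244 mm (x) by 324 mm (y), panel 10 mm thick, 0.63 kg with its eye. Origin: centre of the panel's underside; seated it is 166 mm above the tank's origin, axes along the tank's. An inner flange 24 mm deep sits in rubber seal lips: the pull needed rises from 11 to 14 N to a peak of 13 to 18 N, and about 11 mm up the lips let go and only the weight, about 6 N, is left
- eye: upright steel lifting eye fixed in the middle of the lid: ring of 8 mm wire, clear hole 22 mm, outside 39 mm. Origin: centre of the hole, 48 mm above the lid's origin, 38 mm above the lid's top, so 214 mm above the bench with the lid seated. The hole's axis is y (along the lid's long side), so a bar enters it level, from either side, and the lid hangs from it
- square: bystander: blue plastic triangular square, 170 mm long, 6 mm thick with an 18 mm fence, lying flat; origin under its middle
- battery: bystander: black and red tool battery, 115 x 75 x 64 mm; origin under its middle
- tape: bystander: yellow tape roll, 104 mm across, 36 mm high, lying flat; origin under its middle
- bearing: bystander: steel bearing ring, 90 mm across, 24 mm high, lying flat; origin under its middle
- brush: bystander: flat paint brush with a wooden handle, about 200 mm long, lying; origin under its middle
- spraycan: bystander: standing spray can, 66 mm across, 190 mm high; origin under its middle
Not all that is in view belongs to the job. Of the things like the bar, leave any that is orange; of the rest the larger one is meant.

How it is judged:
By the outcome, as a careful person would: the job done as asked, in the order asked, and still so for the second after the job is handed in, while the arm keeps its last pose, push and grip.
It also fails if it takes over 58 s, if anything falls off the work surface, if the arm or the gripper's body presses on something with over 40 N, if the wrist force passes 120 N, or if a joint passes its speed limit or range.

### The arm

A 6-joint arm with a two-finger parallel gripper is mounted at the origin on the work surface. World frame = base frame: x ahead of the robot, y to its left, z up, the work surface at z = 0. Lengths are in m, angles in rad, forces in N, time in s.
With the tool pointing down it reaches from about 0.425 to 0.925 m from the base axis. Payload 12.5 kg.
Tool frame: the origin (TCP) lies at the very end of the fingers, on their centre line; the grasp point (between the pads) lies 19 mm behind it; z points along the fingers, y is the line along which they close (so a half turn about z gives the same grasp; the last joint's range is limited). The gripper opens to 85 mm and grips with 20 to 120 N. Pads are 22 mm wide; open, the fingers measure 114 mm over their backs; the gripper's body (76 mm by 85 mm) begins 54 mm behind the grasp point. The pads swing forward as they close: fully open they stand 13 mm farther back than shut.
Start: joints at [-1.249, 0.491, 1.559, -0, 1.092, -0.106], TCP at [0.259, -0.569, 0.231] pointing down, gripper open.
Joint ranges: [-3.1, 3.1], [-0.84, 2.19], [0.05, 2.79], [-1.13, 4.28], [0.06, 2.93], [-2.69, 2.69]. Speed limits (rad/s): [2.22, 2.22, 2.79, 3.14, 3.14, 3.14].

### API

Orientations are given as a rotation vector (axis times angle).
In Python, from bench import manip, open_jaws, gripper_close, readout, vision, ticket, finder gives the robot as it stands. Calls block until the motion is done:
- manip.reach(position, orientation): joint-space move of the TCP to a pose.
- manip.line_to(position, ori=None, max_speed=0.15, guard=None): straight line of the TCP; ori=None keeps the orientation; max_speed is the mean speed in m/s. With guard (N) it stops when the force on the tool has changed by that much, and returns True; else False.
- manip.set_joints(angles): joint-space move.
- open_jaws() and gripper_close(newtons=None): open the fingers fully, or close them until they stop; newtons is the grip in N (None keeps the last).
- manip.dwell(seconds).
- manip.ik(position, orientation): joint angles nearest the present ones, or None.
- readout.read_state(): the state.
- vision.grab_frame(name): name is "side" or "top"; returns a dict with "image" (420x560x3 uint8, red, green, blue), "intrinsics" (3x3 intrinsics, pixels), "R" (3x3) and "t" (3): a world point X has camera coordinates R X + t. Camera axes: x right, y down, z forward; pixel columns grow to the right and rows downward; lengths in m; the calibration is good to about 2 mm. A picture is of the moment at which its call begins. There is no depth.
A pose or a line that the arm cannot do raises manip.PlanningError and nothing moves.
- ticket.finish_job(): hands the job in; it is judged then, once.
Trained networks look in the newest picture that a camera, given by its name, has taken for a name from the list of things; names that differ only in an ending like _2 or _b are one class to them, and where a whole thing is asked for, a point or a joint stands for the part that bears it (a point fixed in the world has none). Each returns a list of dicts, best first, with "p" (0 to 1); they miss things now and then, are a little off and sometimes report something else, mostly with a low value. They report only what shows in the picture. A call takes as long as a camera call. They do not tell look-alikes from the thing itself.
- finder.cut_out(camera, query): "pixels" (420x560 bool, what is visible of it).
- finder.tip_of(camera, query): "position" ([x, y, z] in m, in world coordinates, good to about 4 mm: a listed point, or the origin of a listed thing).
The state is a dict: "t": time; "joint_positions": joint angles; "qd": joint speeds; "joint_efforts": joint torques, N m; "tcp_pos": TCP position; "orientation": TCP orientation; "ft_force": force on the tool from outside, world axes, zero at the start; "torque": the same for the moment, N m; "grip_width": finger opening in m; "gripper_force": force on a finger pad.
Only numpy, scipy, OpenCV 4.12 (cv2) and the standard library are available. Lean on these libraries where they do the work, as an engineer would, in place of code of your own. Each camera call takes 0.05 s, during which the arm holds its last target. There are 200 camera calls.

## Working session

There is one attempt and no reset: what is moved stays moved. The work goes in short steps, each a Python script; the robot and the scene stay as the last script left them, time stands still between calls to the robot, and variables do not carry over. Pictures are saved under pics/ and viewed, at most 10 in all, crops included, and the job is handed in when it is done.

```bash
ls; mkdir -p pics
cat > h.py <<'E'
import numpy as np, cv2
from bench import manip, open_jaws, gripper_close, readout, vision, ticket, finder
def save(name,f): cv2.imwrite(f'pics/{f}.png',cv2.cvtColor(vision.grab_frame(name)['image'],cv2.COLOR_RGB2BGR))
E
python3 - <<'E'
from h import *
np.set_printoptions(precision=4,suppress=True)
for c in('top','side'):
    f=vision.grab_frame(c);print(c,f['intrinsics'].tolist(),-f['R'].T@f['t'],f['R'].tolist())
    cv2.imwrite(f'pics/{c}0.png',cv2.cvtColor(f['image'],cv2.COLOR_RGB2BGR))
    for q in('bar','bar_tip','bar_shoulder','tank','lid','eye','square','battery','tape','bearing','brush','spraycan'):
        print(q,[(np.round(d['position'],3).tolist(),round(d['p'],2)) for d in finder.tip_of(c,q)[:4]])
print(readout.read_state())
E
```

```text
pics
top [[470.72745897099577, 0.0, 270.43318500128004], [0.0, 470.72745897099577, 217.17344946776046], [0.0, 0.0, 1.0]] [ 0.3368 -0.0266  1.5558] [[-0.0011254233434907892, -0.9998429014468581, -0.017689144937675927], [-0.9974396620046204, 0.002387217139254579, -0.07147322473793066], [0.07150422422770993, 0.017563417112231555, -0.9972856523067677]]
bar [([0.432, -0.514, -0.003], 0.66), ([0.446, -0.333, -0.002], 0.62)]
bar_tip [([0.331, -0.426, 0.014], 0.77), ([0.615, -0.317, 0.015], 0.62), ([0.613, 0.497, 0.003], 0.39)]
bar_shoulder [([0.497, -0.327, 0.012], 0.74), ([0.403, -0.486, 0.012], 0.64)]
tank []
lid [([0.576, 0.04, 0.166], 0.81)]
eye [([0.573, 0.042, 0.213], 0.54)]
square [([0.373, 0.446, 0.003], 0.71)]
battery [([0.381, -0.115, 0.002], 0.93), ([0.449, -0.333, -0.002], 0.72)]
tape [([0.368, 0.212, 0.005], 0.92)]
bearing [([0.389, 0.082, -0.0], 0.95), ([0.366, 0.21, 0.004], 0.23)]
brush [([0.615, 0.5, 0.002], 0.75)]
spraycan [([0.574, -0.483, -0.001], 0.68), ([0.615, 0.498, 0.001], 0.54)]
side [[418.8344240737642, 0.0, 278.4170813615444], [0.0, 418.8344240737642, 215.80340746
[... 577 characters left out ...]
 []
square [([0.371, 0.449, -0.0], 0.66)]
battery [([0.381, -0.115, 0.0], 0.79)]
tape [([0.369, 0.211, 0.004], 0.82)]
bearing [([0.388, 0.075, 0.0], 0.52)]
brush []
spraycan [([0.574, -0.482, 0.001], 0.95)]
{'t': 1.3, 'joint_positions': array([-1.2486,  0.4909,  1.5589, -0.    ,  1.0917, -0.1056]), 'qd': array([-0.0001,  0.0001, -0.0004, -0.0019,  0.0002,  0.0007]), 'joint_efforts': array([ -0.0021, -61.8275, -26.1848,  -0.0002,   0.0003,   0.    ]), 'tcp_pos': array([ 0.2593, -0.5687,  0.2313]), 'orientation': array([ 3.0699,  0.6668, -0.    ]), 'ft_force': array([1.0453, 0.657 , 0.3686]), 'torque': array([ 0.0154, -0.0098,  0.0211]), 'gripper_force': 0.0, 'grip_width': 0.08549248833674308}
```

View pics/top0.png

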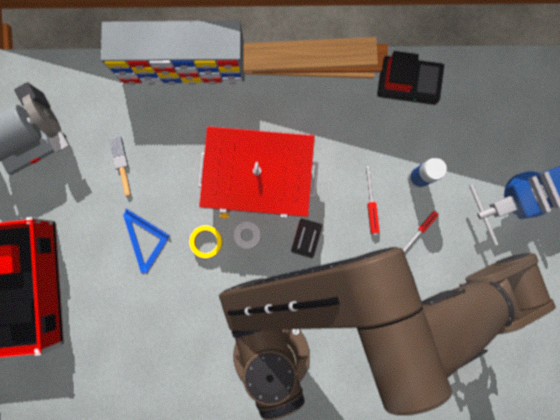

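View pics/side0.png

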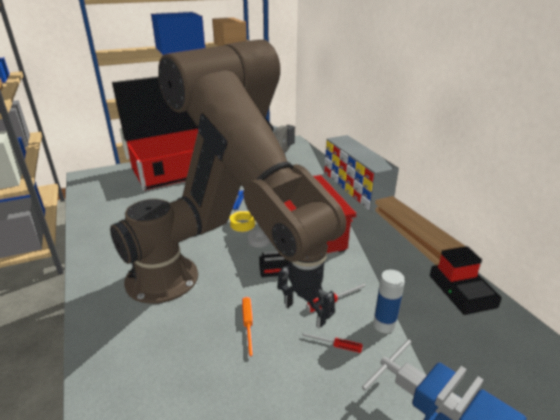

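Top view: the red bar to use is at (370,200), with its nose at (368,168) and a shank of about 117 mm. The smaller red look-alike is at (425,230), and the orange one shows only in the side view at (248,325). The lid with its eye is at (257,168). I'll grasp near the shoulder and insert from the +y side, where the side camera keeps sight of the eye.

```bash
cat >> h.py <<'E'
np.set_printoptions(precision=4,suppress=True)
def ori(psi): return np.pi*np.array([np.cos(psi/2),np.sin(psi/2),0])
def plane(f,uv,z):
    uv=np.atleast_2d(uv).astype(float); c=-f['R'].T@f['t']
    d=np.c_[uv,np.ones(len(uv))]@np.linalg.inv(f['intrinsics']).T@f['R']
    return c+d*((z-c[2])/d[:,2])[:,None]
def proj(f,X):
    p=f['intrinsics']@(f['R']@np.asarray(X)+f['t']); return p[:2]/p[2]
def tri(fs,uvs):
    P=[f['intrinsics']@np.c_[f['R'],f['t']] for f in fs]
    X=cv2.triangulatePoints(P[0],P[1],np.float64(uvs[0]),np.float64(uvs[1])); return (X[:3]/X[3]).ravel()
E
cat > a.py <<'E'
from h import *
f=vision.grab_frame('top')
m=finder.cut_out('top','lid')[0]['pixels'].astype(np.uint8)
c=max(cv2.findContours(m,0,2)[0],key=cv2.contourArea)[:,0]
w=plane(f,c,0.172)[:,:2]; r=cv2.minAreaRect((w*1000).astype(np.float32)); print('lid',r)
for d in finder.cut_out('top','bar'):
    v,u=np.nonzero(d['pixels']); w=plane(f,np.c_[u,v],0.014)[:,:2]
    l=cv2.fitLine(w.astype(np.float32),cv2.DIST_HUBER,0,.01,.01).ravel()
    print('bar',d['p'],len(u),w.mean(0),np.arctan2(l[1],l[0]),l[2:],(w@l[:2]).min(),(w@l[:2]).max())
for y in(np.pi+.079,):
    print(manip.ik([.4845,-.328,.1],ori(y)),manip.ik([.573,.2,.3],ori(np.pi/2)))
E
python3 a.py
```

```text
lid ((569.3650512695312, 38.734283447265625), (325.234130859375, 253.19337463378906), 84.83895874023438)
bar 0.75 417 [ 0.4724 -0.3318] 0.09281695 [ 0.4724 -0.3318] 0.3608984908007756 0.573757257378649
bar 0.68 294 [ 0.415 -0.501] -0.71940976 [ 0.415 -0.501] 0.5410698721434545 0.7090579937901119
[-0.708   0.5954  1.7851  0.      0.7611 -2.3578] [ 0.227   0.4058  1.5129 -0.      1.2229  0.227 ]
```

```bash
cat > b.py <<'E'
from h import *
y=np.pi+.083
manip.reach([.481,-.3285,.08],ori(y))
for c in('top','side'):
    vision.grab_frame(c)
    for q in('bar_shoulder','bar_tip','eye'): print(c,q,[(np.round(d['position'],3).tolist(),round(d['p'],2)) for d in finder.tip_of(c,q)[:3]])
print('touch',manip.line_to([.481,-.3285,.004],max_speed=.06,guard=8))
gripper_close(110)
s=readout.read_state();print(s['t'],s['grip_width'],s['gripper_force'],s['tcp_pos'],s['ft_force'])
manip.line_to([.481,-.3285,.33],max_speed=.2)
yi=np.pi/2-.078
manip.reach([.585,.22,.33],ori(yi))
manip.dwell(.3)
s=readout.read_state();print(s['t'],s['grip_width'],s['gripper_force'],s['tcp_pos'],s['ft_force'])
for c in('top','side'):
    save(c,c+'1')
    for q in('bar_shoulder','bar_tip','eye'): print(c,q,[(np.round(d['position'],3).tolist(),round(d['p'],2)) for d in finder.tip_of(c,q)[:3]])
E
python3 b.py; python3 -c "
import cv2,numpy as np
a=[cv2.imread(f'pics/{c}1.png') for c in('top','side')]
a=[cv2.resize(a[0][90:310,170:370],None,fx=2,fy=2,interpolation=2),cv2.resize(a[1][130:350,200:400],None,fx=2,fy=2,interpolation=2)]
cv2.imwrite('pics/c1.png',np.hstack(a))"
```

```text
top bar_shoulder [([0.399, -0.488, 0.012], 0.71)]
top bar_tip [([0.334, -0.427, 0.015], 0.62), ([0.167, -0.443, 0.012], 0.53), ([0.615, -0.319, 0.013], 0.5)]
top eye [([0.572, 0.042, 0.216], 0.64), ([0.39, 0.081, 0.001], 0.6)]
side bar_shoulder [([0.197, -0.336, 0.013], 0.94), ([0.499, -0.328, 0.014], 0.9), ([0.398, -0.483, 0.01], 0.81)]
side bar_tip [([0.168, -0.442, 0.018], 0.78), ([0.612, -0.321, 0.014], 0.73), ([0.332, -0.432, 0.011], 0.65)]
side eye []
touch False
5.7917 0.02620528607315743 108.95443439483643 [ 0.4812 -0.3287  0.0045] [0.1991 0.414  6.0162]
10.175 0.025827263549823332 108.0694842338562 [0.5851 0.2197 0.33  ] [ 0.1697  0.6626 -1.5426]
top bar_shoulder [([0.195, -0.33, 0.013], 0.97), ([0.399, -0.485, 0.013], 0.76), ([0.37, 0.444, 0.003], 0.54)]
top bar_tip [([0.166, -0.444, 0.012], 0.98), ([0.575, 0.086, 0.339], 0.72), ([0.33, -0.426, 0.013], 0.72)]
top eye [([0.574, 0.039, 0.218], 0.58), ([0.616, 0.496, -0.0], 0.33)]
side bar_shoulder [([0.4, -0.484, 0.009], 0.68), ([0.197, -0.334, 0.013], 0.62), ([0.585, 0.2, 0.34], 0.43)]
side bar_tip [([0.169, -0.441, 0.015], 0.69), ([0.575, 0.082, 0.34], 0.67), ([0.331, -0.433, 0.009], 0.67)]
side eye [([0.574, 0.037, 0.216], 0.66), ([0.39, 0.076, -0.0], 0.66)]
```

View pics/c1.png

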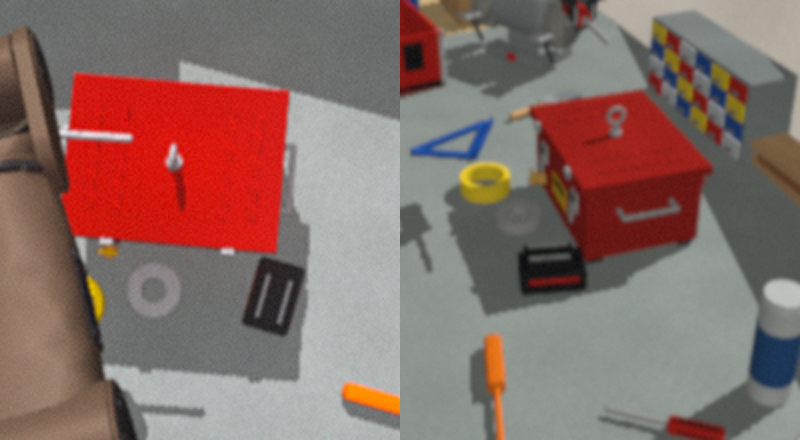

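```bash
cat > c.py <<'E'
from h import *
yi=np.pi/2-.078; u=np.array([-.078,-.997,0]); eye=np.array([.5735,.039,.2145]); off=np.array([0,0,-.0095])
manip.line_to(eye-.155*u+off,ori(yi),max_speed=.15); manip.dwell(.3)
print(readout.read_state()['tcp_pos'],readout.read_state()['t'])
for c in('top','side'):
    f=vision.grab_frame(c)
    for q in('bar_tip','bar_shoulder','eye'): print(c,q,[(np.round(d['position'],4).tolist(),round(d['p'],2)) for d in finder.tip_of(c,q)[:4]])
    print(c,proj(f,eye),proj(f,eye-.023*u))
    uv=proj(f,eye).astype(int);r=25
    im=cv2.resize(f['image'][uv[1]-25:uv[1]+25,uv[0]-33:uv[0]+33],None,fx=6,fy=6,interpolation=cv2.INTER_CUBIC)
    P=lambda X:tuple(int(v) for v in ((proj(f,X)-uv+[33,25])*6+3))
    cv2.circle(im,P(eye),2,(0,255,0),-1); cv2.circle(im,P(eye-.023*u),2,(0,255,255),-1)
    cv2.imwrite(f'pics/{c}2.png',im[:,:,::-1])
cv2.imwrite('pics/c2.png',np.hstack([cv2.imread('pics/top2.png'),cv2.imread('pics/side2.png')]))
E
python3 c.py
```

```text
[0.5857 0.1936 0.2055] 11.875
top bar_tip [([0.3296, -0.4291, 0.0143], 0.82), ([0.1673, -0.4443, 0.0132], 0.77), ([0.5754, 0.0594, 0.2136], 0.44)]
top bar_shoulder [([0.1965, -0.3331, 0.0125], 0.58), ([0.3994, -0.4878, 0.0122], 0.51), ([0.5836, 0.1743, 0.2128], 0.43)]
top eye [([0.5728, 0.0402, 0.2164], 0.41), ([0.37, 0.4425, 0.0018], 0.37)]
top [255.7897 168.5571] [247.8373 167.9741]
side bar_tip [([0.1698, -0.4425, 0.0151], 0.95), ([0.3311, -0.4316, 0.0124], 0.91), ([0.5769, 0.0582, 0.2135], 0.67), ([0.3785, -0.1143, 0.0017], 0.24)]
side bar_shoulder [([0.197, -0.3341, 0.0129], 0.89), ([0.394, -0.4841, 0.0105], 0.62), ([0.5852, 0.1759, 0.2153], 0.4)]
side eye [([0.5739, 0.0399, 0.2181], 0.64)]
side [307.7332 187.6234] [305.4286 184.9077]
```

View pics/c2.png

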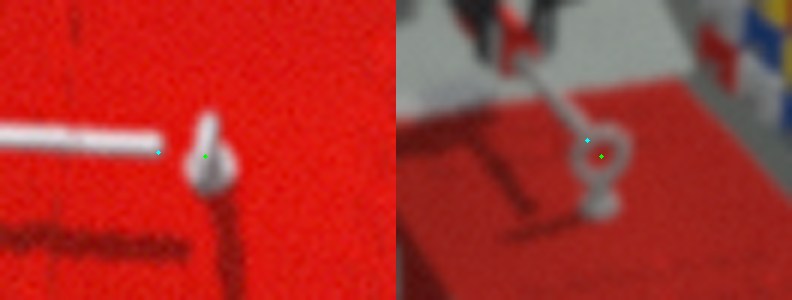

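Top view (left half): the shank's end is at (160,143). Extended, it passes the ring about 8 zoomed px too high, so roughly 3.5 mm too far in +x. In the side view (right half) the ring centre is at (601,152) and the shank line passes slightly up and right of it, which agrees. I'll shift −x and look again.

```bash
cat > c.py <<'E'
from h import *
import sys
dx,dz,d,out=float(sys.argv[1]),float(sys.argv[2]),float(sys.argv[3]),sys.argv[4]
yi=np.pi/2-.078; u=np.array([-.078,-.997,0]); eye=np.array([.5735,.039,.2145]); off=np.array([dx,0,dz-.0095])
s0=readout.read_state()['ft_force']
print('stop',manip.line_to(eye-d*u+off,ori(yi),max_speed=.04,guard=4)); manip.dwell(.2)
s=readout.read_state();print(s['tcp_pos'],s['t'],s['ft_force']-s0,s['grip_width'])
ims=[]
for c in('top','side'):
    f=vision.grab_frame(c)
    uv=proj(f,eye).astype(int)
    im=cv2.resize(f['image'][uv[1]-25:uv[1]+25,uv[0]-33:uv[0]+33],None,fx=6,fy=6,interpolation=cv2.INTER_CUBIC)
    P=lambda X:tuple(int(v) for v in ((proj(f,X)-uv+[33,25])*6+3))
    cv2.circle(im,P(eye),2,(0,255,0),-1); ims.append(im)
cv2.imwrite(f'pics/{out}.png',np.hstack(ims)[:,:,::-1])
E
python3 c.py -.0033 0 .145 c3
```

```text
stop False
[0.5816 0.1836 0.205 ] 12.8917 [-0.7717 -0.169  -1.5461] 0.02614413587707597
```

View pics/c3.png

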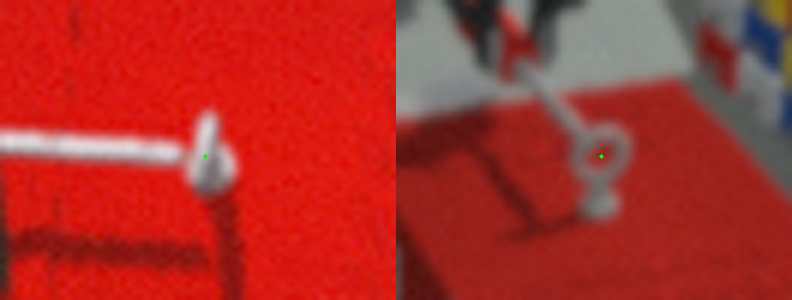

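Both views now line the shank up with the ring: (206,155) against about 153 in the top half, and (601,152) in the side half. Inserting.

```bash
python3 c.py -.0033 0 .035 c4
```

```text
stop False
[0.5729 0.0739 0.205 ] 16.0917 [-0.6942 -0.042  -0.3154] 0.026478504152690936
```

View pics/c4.png

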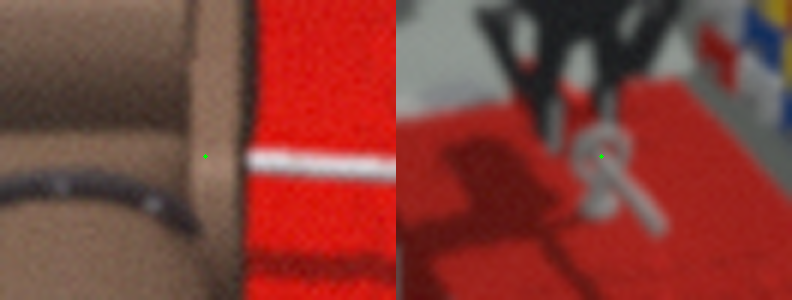

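The side half shows the shank coming through the ring from (600,150) to (660,230), with no contact force. Next I lift slowly and log the force.

```bash
cat > l.py <<'E'
from h import *
p=readout.read_state()['tcp_pos'].copy(); p=np.array([.5729,.0739,.205]); z0=p[2]
f0=readout.read_state()['ft_force'][2]
for dz in [.004,.006,.008,.010,.012,.014,.016,.018,.020,.023]:
    manip.line_to(p+[0,0,dz],max_speed=.008)
    s=readout.read_state(); print(dz,round(s['tcp_pos'][2]-z0,4),s['ft_force'],s['torque'],round(s['grip_width'],4),round(s['t'],2))
fs={c:vision.grab_frame(c) for c in('side',)}
cv2.imwrite('pics/side5.png',cv2.resize(fs['side']['image'][110:270,220:420],None,fx=3,fy=3,interpolation=2)[:,:,::-1])
for q in('eye','lid','bar_tip'): print(q,[(d['position'].tolist() if hasattr(d['position'],'tolist') else d['position'],d['p']) for d in finder.tip_of('side',q)[:4]])
E
python3 l.py
```

```text
0.004 0.004 [-0.7163 -0.0388 -1.947 ] [ 0.055  -0.0379 -0.0047] 0.0259 16.84
0.006 0.0056 [ 1.3126 -0.3343 -8.6473] [ 0.2039 -0.1625  0.0215] 0.0259 17.24
0.008 0.0077 [ -0.1716  -0.9489 -12.7737] [ 0.3838 -0.1478  0.0036] 0.0261 17.64
0.01 0.0101 [  0.9581  -0.3868 -13.1195] [ 0.3201 -0.0032 -0.017 ] 0.0263 18.04
0.012 0.0121 [  0.1968  -0.0013 -13.4388] [ 0.3743 -0.0198 -0.0047] 0.0258 18.44
0.014 0.014 [ -0.0193  -0.0231 -13.7323] [ 0.4406 -0.0648  0.0707] 0.0259 18.84
0.016 0.0161 [  0.2452   0.5432 -14.5578] [ 0.4375  0.0182 -0.0015] 0.0261 19.24
0.018 0.0188 [ 1.0468 -0.2418 -8.0495] [ 0.2026 -0.1109  0.0133] 0.0259 19.64
0.02 0.0206 [ 0.5647  0.3923 -3.6706] [ 0.0534 -0.1093  0.0305] 0.0262 20.04
0.023 0.0228 [ 0.2076  0.243  -6.5101] [0.1646 0.0104 0.0442] 0.026 20.57
eye [([0.5755, 0.0402, 0.235], 0.47)]
lid [([0.5673, 0.0366, 0.1835], 0.85)]
bar_tip [([0.1706, -0.4425, 0.0121], 0.75), ([0.3321, -0.4307, 0.0079], 0.64), ([0.562, -0.0608, 0.2359], 0.56), ([0.5739, 0.0574, 0.239], 0.45)]
```

View pics/side5.png

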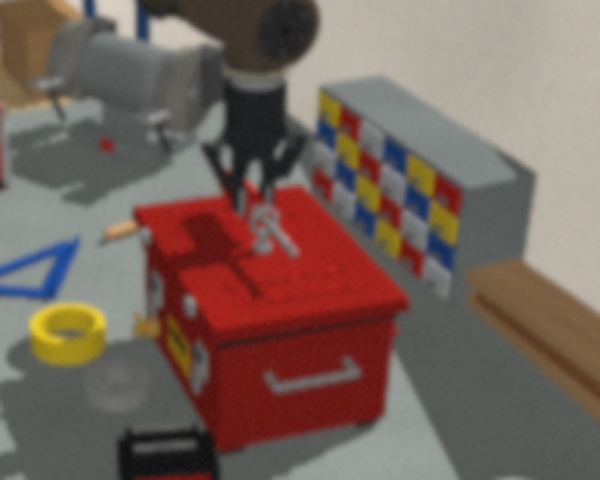

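The seal has let go. The force peaked at about 14.5 N and is now about 6 N. The lid shows level, with a dark gap at its lower edge around (310,330). Now raising it to about 40 mm.

```bash
cat > m.py <<'E'
from h import *
p=np.array([.5729,.0739,.205])
manip.line_to(p+[0,0,.045],max_speed=.012); manip.dwell(2)
for i in range(2):
    f=vision.grab_frame('side'); s=readout.read_state(); print(s['t'],s['tcp_pos'],s['ft_force'])
    for q in('eye','lid','bar_tip'): print(q,[(np.round(d['position'],4),round(d['p'],2)) for d in finder.tip_of('side',q)[:4]])
    manip.dwell(.7)
cv2.imwrite('pics/side6.png',cv2.resize(f['image'][110:270,220:420],None,fx=3,fy=3,interpolation=2)[:,:,::-1])
E
python3 m.py
```

```text
24.8 [0.5729 0.0739 0.25  ] [ 0.4659  0.848  -7.6307]
eye [(array([0.5715, 0.0445, 0.2548]), 0.52)]
lid [(array([0.5644, 0.0397, 0.201 ]), 0.61)]
bar_tip [(array([ 0.3307, -0.431 ,  0.0092]), 0.82), (array([ 0.169 , -0.4415,  0.0111]), 0.75), (array([ 0.5613, -0.0629,  0.2558]), 0.69)]
25.7 [0.5729 0.0739 0.25  ] [ 0.1696  0.4144 -7.3608]
eye [(array([0.5709, 0.0411, 0.2547]), 0.57)]
lid [(array([0.5662, 0.0397, 0.2039]), 0.89), (array([ 0.575 ,  0.0416, -0.0015]), 0.15)]
bar_tip [(array([ 0.1665, -0.4443,  0.0148]), 0.79), (array([ 0.3319, -0.4305,  0.0068]), 0.65), (array([ 0.5594, -0.0627,  0.2587]), 0.6)]
```

View pics/side6.png

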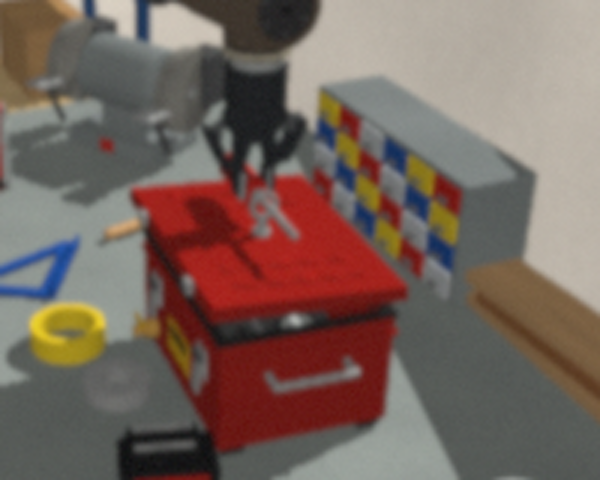

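The lid hangs free and roughly level (about 2° by its corners, at (405,292) and (210,312)), with an open gap over the tub. One quick steadiness check, then I hand in.

Run:
```python
from h import *
fs=[]
for i in range(6):
    fs.append(cv2.GaussianBlur(cv2.cvtColor(vision.grab_frame('side')['image'],cv2.COLOR_RGB2GRAY),(3,3),0)[160:225,262:360].astype(np.float32)); manip.dwell(.3)
sh=[np.round(cv2.phaseCorrelate(fs[0],g)[0],2) for g in fs]; print(sh,[round(float(np.abs(g-fs[0]).mean()),2) for g in fs])
if max(np.abs(sh).ravel())<.3: ticket.finish_job(); print('handed in',readout.read_state()['t'])
```

```text
[array([0., 0.]), array([-0.02,  0.02]), array([-0.01,  0.04]), array([-0.02,  0.04]), array([-0.  , -0.01]), array([-0.01,  0.01])] [0.0, 0.55, 0.56, 0.56, 0.55, 0.56]
the job is handed in; nothing more can be done
the job is handed in; nothing more can be done
```

I handed the job in with the lid hanging still on the bar over the tank, about 4 cm clear of its seat and roughly level (about 2° of tilt); the seal let go at about 14.5 N, and at the last reading about 26 s of the 58 s had been used.

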